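# Sort the cafe counter: honey, jam and chalk marker into their trays

## Task

Tidy the serving counter: stand both honey jars (yellow lids) in the dark wooden tray and both jam jars (red lids) in the white tray, and lay the chalk marker flat and lengthwise in the teal tray. Keep the glass jars upright and set everything down on the tray floor, rather than dropping it. Leave the espresso cup and the candle where they are.

Things in the scene. Friction and masses are not known exactly. Their poses are not given: they have to be found in the camera images.
- honey_a_center (a point): closed glass jar, honey: amber glass with a yellow lid (from above: a yellow disc), 48 mm across, 58 mm high, 80 to 150 g, standing upright; the lid is the top 14 mm. This point is its centre, 29 mm above its underside; z is up. A twin of honey_b, the two are interchangeable
- honey_b_center (a point): closed glass jar, honey: amber glass with a yellow lid (from above: a yellow disc), 48 mm across, 58 mm high, 80 to 150 g, standing upright; the lid is the top 14 mm. This point is its centre, 29 mm above its underside; z is up. A twin of honey_a, the two are interchangeable
- jam_a_center (a point): closed glass jar, jam: dark red with a red lid (from above: a red disc), 48 mm across, 58 mm high, 80 to 150 g, standing upright; the lid is the top 14 mm. This point is its centre, 29 mm above its underside; z is up. A twin of jam_b, the two are interchangeable
- jam_b_center (a point): closed glass jar, jam: dark red with a red lid (from above: a red disc), 48 mm across, 58 mm high, 80 to 150 g, standing upright; the lid is the top 14 mm. This point is its centre, 29 mm above its underside; z is up. A twin of jam_a, the two are interchangeable
- marker_center (a point): chalk marker lying flat, black barrel with a white cap, 125 mm long (its x axis, cap to +x), 18 mm square with rounded edges, 25 to 40 g. This point is its centre, half-way along and 9 mm above its underside; z is up
- wood_tray: dark brown wooden tray, fixed to the counter, 170 mm long (its x axis) by 96 mm wide (its y axis), rim 18 mm above the counter, walls 8 mm thick, inner floor 5 mm above the counter, inside 154 x 80 mm. Origin: centre of its underside, on the counter. For the two honey jars, which fit side by side along its length
- white_tray: white ceramic tray, fixed to the counter, 170 mm long (its x axis) by 96 mm wide (its y axis), rim 18 mm above the counter, walls 8 mm thick, inner floor 5 mm above the counter, inside 154 x 80 mm. Origin: centre of its underside, on the counter. For the two jam jars, which fit side by side along its length
- pen_tray: shallow teal (blue-green) tray, fixed to the counter, 170 mm long (its x axis) by 96 mm wide (its y axis), rim 10 mm above the counter, walls 3 mm thick, inner floor 3 mm above the counter, inside 164 x 90 mm. Origin: centre of its underside, on the counter. For the marker, lying lengthwise
- cup_center (a point): bystander: empty blue espresso cup without handle, 58 mm across, 50 mm high, loose, upright; this point is its centre, 25 mm above its underside
- candle_center (a point): bystander: unlit candle in a green glass, 56 mm across, 45 mm high to the rim with a short wick, loose, upright; this point is its centre, 22.5 mm above its underside
Things that resemble listed ones, but are neither listed nor needed, are in the scene too. There is more than one size of the part that bears marker_center; the job needs the middle-sized. Leave any pink look-alike of the part that bears honey_b_center alone.

How it is judged:
By the outcome, as a careful person would: the job done as asked, in the order asked, and still so for the second after the job is handed in, with the robot touching nothing.
It also fails if it takes over 115 s, if anything falls off the work surface, if the arm or the gripper's body presses on something with over 40 N, if the wrist force passes 120 N, or if a joint passes its speed limit or range.

## Robot

A 6-joint arm with a two-finger parallel gripper is mounted at the origin on the work surface. World frame = base frame: x ahead of the robot, y to its left, z up, the work surface at z = 0. Lengths are in m, angles in rad, forces in N, time in s.
With the tool pointing down it reaches from about 0.35 to 0.775 m from the base axis. Payload 7.3 kg.
Tool frame: the origin (TCP) lies at the very end of the fingers, on their centre line; the grasp point (between the pads) lies 19 mm behind it (robot.hold_point_z is the distance from the TCP to the grasp point, in m); z points along the fingers, y is the direction in which the jaws open and shut (so a half turn about z gives the same grasp; the last joint's range is limited). The gripper opens to 92 mm and grips with 3 to 60 N. Pads are 19 mm wide; open, the fingers measure 130 mm over their backs; the gripper's body (75 mm by 190 mm) begins 47 mm behind the grasp point.
Start: joints at [1.078, 0.342, 1.524, -0, 1.275, -0.146], TCP at [0.178, 0.494, 0.227] pointing down, gripper open.
Joint ranges: [-2.53, 2.53], [-0.77, 2.02], [0.04, 2.7], [-1, 4.14], [0.28, 2.66], [-3.11, 3.11]. Speed limits (rad/s): [2.57, 2.57, 3.14, 3.14, 3.14, 3.14].

## Interface

Orientations are given as [roll, pitch, yaw] about the fixed x, y, z axes, in that order (R = Rz(yaw) Ry(pitch) Rx(roll)).
In Python, from cell import monitor, viewer, robot gives the robot as it stands.
- The arm moves only by the tool move_arm, never from a script. Its argument "deltas" is a list of rows, each an object of numbers: "x", "y", "z": the shift along the tool's x, y, z in m; "wx", "wy", "wz": the turn, a rotation vector about the tool's x, y, z in degrees; "hand": the opening, from 0 (shut) to 1 (fully open). In form: [{"x": .., "y": .., "z": .., "wx": .., "wy": .., "wz": .., "hand": ..}, ...]. A call has 1 to 8 rows; each row is the pose to reach, as a shift and turn from the pose commanded when the call began, along the tool's axes at that moment; what a row does not reach only later rows make up. A row lasts 1/8 s, in which the tool goes at most 62.5 mm and 10.7 degrees, less where a joint would pass 70% of its speed; a pose out of reach is approached as far as the arm can. A call with a gripper value outside its range is refused whole. The fingers move at their own pace and stop on an object; "grip_force" is the grip in N (left out, the last holds). Time passes only in rows, so rows that repeat a pose let the fingers close. It gives the time, the measured TCP pose, the force and the opening at its end, in the units of the state.
- monitor.observe(): the state, without advancing time (a new reading comes with each control period).
- viewer.read_camera(name): name is "scene" or "top" or "wrist"; returns the picture (384x512x3 uint8, red, green, blue); there is no depth.
- viewer.camera_params(name): a dict with "camera_matrix" (3x3 intrinsics, pixels), "R" (3x3) and "t" (3): a world point X has camera coordinates R X + t. Camera axes: x right, y down, z forward; pixel columns grow to the right and rows downward; lengths in m; the calibration is good to about 2 mm. The wrist camera is an equidistant fisheye: a pixel r from the principal point sees the ray r / f radians off the axis. A picture is of the moment at which its call begins: read the wrist's pose just before it. camera_params takes no time and is no camera call; for the wrist camera it gives the pose at the moment of the call.
- robot.hand_in(): hands the job in, once; it reports no verdict.
The state is a dict: "time": time; "qpos": joint angles; "qvel": joint speeds; "joint_efforts": joint torques, N m; "tool_pos": TCP position; "tool_rot": TCP orientation; "contact_force": force on the tool from outside, world axes, zero at the start; "torque": the same for the moment, N m; "opening": finger opening in m.
Only numpy, scipy, OpenCV 4.12 (cv2) and the standard library are available. Lean on these libraries where they do the work, as an engineer would, in place of code of your own. Each camera call takes 0.05 s, during which the arm holds its last target. There are 200 camera calls.

## Working session

There is one attempt and no reset: what is moved stays moved. The work goes in short steps, Python scripts to look and compute and a tool call to move; the robot and the scene stay as the last step left them, time stands still between calls to the robot, and variables do not carry over. Pictures are saved under pics/ and viewed, about 12 in all and at most 16, crops included, and the job is handed in when it is done.

Besides the shell and the picture viewer there is one more tool, called after ">>>" in YAML: its name, and indented under it one key for each argument. move_arm: Moves the arm, as the interface text tells. Its arguments: {"type":"object","properties":{"deltas":{"type":"array","items":{"type":"object","properties":{"x":{"type":"number"},"y":{"type":"number"},"z":{"type":"number"},"wx":{"type":"number"},"wy":{"type":"number"},"wz":{"type":"number"},"hand":{"type":"number"}}}},"grip_force":{"type":"number"}},"required":["deltas"]}

```bash
mkdir -p pics; ls
python3 - <<'E'
from cell import monitor, viewer, robot
import cv2
s=monitor.observe(); print(s)
for n in ("top","scene"):
    im=viewer.read_camera(n); cv2.imwrite(f"pics/{n}0.png",im[:,:,::-1]); p=viewer.camera_params(n); print(n,p)
E
```

```text
pics
{'time': 0.0, 'qpos': array([ 1.07801327e+00,  3.42697209e-01,  1.52501305e+00, -1.91834046e-05,
        1.27536670e+00, -1.45998996e-01]), 'qvel': array([ 6.76669773e-05, -2.85253226e-03, -1.05476308e-03,  2.00131357e-03,
       -3.93035779e-04,  8.59173656e-04]), 'joint_efforts': array([ 1.58296825e-03, -4.31229687e+01, -2.44222373e+01,  7.19431113e-02,
        5.58969914e-02, -1.36945919e-04]), 'tool_pos': array([0.1782289 , 0.49339965, 0.22605958]), 'tool_rot': array([-3.14012147e+00, -1.97789517e-04,  2.79481405e+00]), 'contact_force': array([ 1.22838711,  0.06931768, -0.2478663 ]), 'torque': array([-0.02226473,  0.01140646,  0.0328854 ]), 'opening': 0.09194347355634308}
top {'camera_matrix': array([[470.10652929,   0.        , 250.98697409],
       [  0.        , 470.10652929, 194.17058917],
       [  0.        ,   0.        ,   1.        ]]), 'R': array([[-0.00661772, -0.99997199, -0.00349534],
       [-0.99324941,  0.00697796, -0.11578821],
       [ 0.11580936,  0.0027055 , -0.99326777]]), 't': array([0.01957578, 0.5302637 , 1.12596646])}
scene {'camera_matrix': array([[420.88599122,   0.        , 257.98398931],
       [  0.        , 420.88599122, 191.46098548],
       [  0.        ,   0.        ,   1.        ]]), 'R': array([[ 0.55515524,  0.83174344, -0.00234512],
       [ 0.6102391 , -0.40922261, -0.67833995],
       [-0.56516449,  0.3751529 , -0.73474445]]), 't': array([-0.28387214, -0.28310415,  1.41646658])}
```

Run:
```python
import cv2
a=cv2.imread("pics/top0.png"); cv2.imwrite("pics/top0b.png",cv2.resize(a,(800,600),interpolation=cv2.INTER_CUBIC))
```

```text
(no output)
```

View pics/top0b.png

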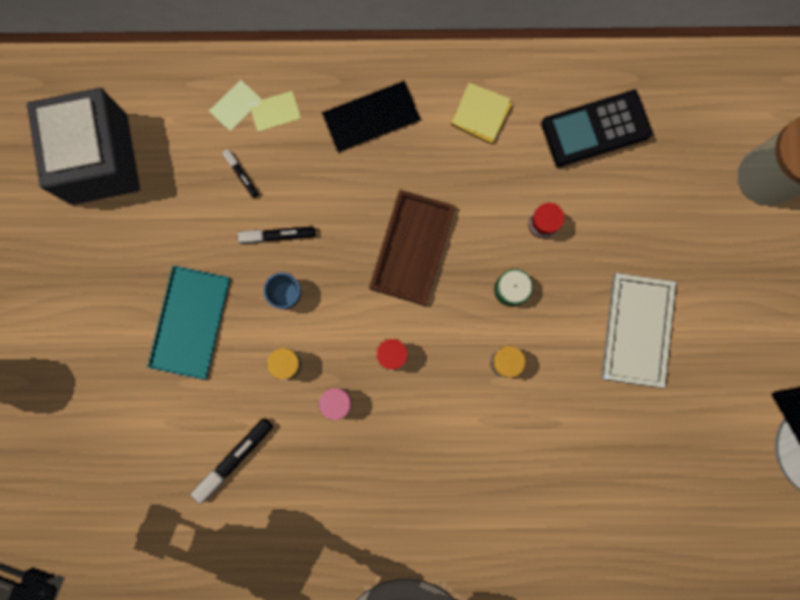

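View pics/scene0.png

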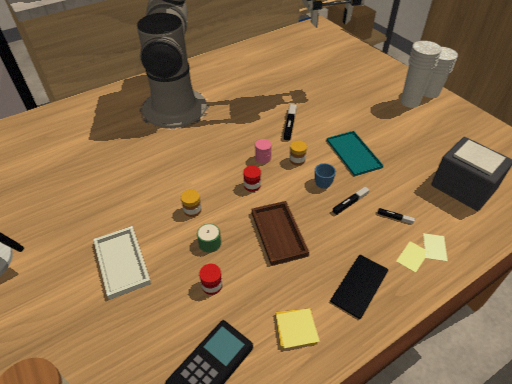

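The top view (800x600) shows:
- **Honey:** yellow lids at (283,364) and (510,362). The pink look-alike is at (335,404).
- **Jam:** red lids at (392,354) and (548,218).
- **Trays:** wood (414,247), white (640,330), teal (190,322).
- **Markers:** small (240,173), middle (277,235), large (233,460).
- **Bystanders:** cup (283,291) and candle (515,287).

Next I'll measure these.

```bash
cat > h.py <<'E'
import numpy as np, cv2
from cell import monitor, viewer, robot
def ground(uv,z,name="top",P=None):
    P=P or viewer.camera_params(name); K,R,t=P["camera_matrix"],P["R"],P["t"]
    d=np.linalg.inv(K)@np.array([uv[0],uv[1],1.]); C=-R.T@t; d=R.T@d
    return (C+d*(z-C[2])/d[2])
E
python3 - <<'E'
from h import *
im=cv2.imread("pics/top0.png"); hsv=cv2.cvtColor(im,cv2.COLOR_BGR2HSV); H,S,V=cv2.split(hsv)
def blob(mask,seed):
    m=mask.astype(np.uint8); n,l,st,c=cv2.connectedComponentsWithStats(m)
    s=np.array(seed)*.64
    k=min(range(1,n),key=lambda i: np.hypot(*(c[i]-s)) if st[i,4]>15 else 1e9)
    return (l==k).astype(np.uint8),c[k],st[k]
P=viewer.camera_params("top")
for n,seed,mk,z in [("honeyL",(283,364),(H>15)&(H<28)&(S>200)&(V>150),.058),("honeyR",(510,362),(H>15)&(H<28)&(S>200)&(V>150),.058),
 ("jamN",(392,354),((H<6)|(H>174))&(S>180)&(V>110),.058),("jamF",(548,218),((H<6)|(H>174))&(S>180)&(V>110),.058),("pink",(335,404),(H>160)&(H<176)&(S>80)&(S<170),.058),
 ("wood",(414,247),(V<105)&(S>100)&(H<15),.018),("white",(640,330),(S<70)&(V>120),.018),("teal",(190,322),(H>80)&(H<98)&(S>150),.01),
 ("cup",(283,291),(H>100)&(H<120)&(S>80),.05)]:
    m,c,st=blob(mk,seed)
    cs,_=cv2.findContours(m,0,1); ct=max(cs,key=cv2.contourArea)
    w=np.array([ground(p[0],z,P=P)[:2] for p in ct],np.float32)
    r=cv2.minAreaRect(w*1000); print(n,c/.64,st[4],"rect mm",np.round(r[0],1),np.round(r[1],1),round(r[2],1))
for n,a,b in [("s",(227,153),(257,195)),("m",(239,237),(315,232)),("l",(197,497),(269,424)),("teal+x",(190,322),(190,322)),("candle",(515,287),(515,287))]:
    A=ground(np.array(a)*.64,.018,P=P);B=ground(np.array(b)*.64,.018,P=P); print(n,A[:2],B[:2],np.linalg.norm(A-B))
E
```

```text
Traceback (most recent call last):
ValueError: min() iterable argument is empty
```

```bash
cat > m.py <<'E'
from h import *
im=cv2.imread("pics/top0.png"); hsv=cv2.cvtColor(im,cv2.COLOR_BGR2HSV)
P=viewer.camera_params("top")
def go(n,seed,z,tol):
    s=(int(seed[0]*.64),int(seed[1]*.64)); m=np.zeros((386,514),np.uint8)
    cv2.floodFill(im.copy(),m,s,0,(tol,)*3,(tol,)*3,4|cv2.FLOODFILL_FIXED_RANGE|cv2.FLOODFILL_MASK_ONLY|(255<<8))
    m=cv2.morphologyEx(m[1:-1,1:-1],cv2.MORPH_CLOSE,np.ones((3,3)))
    ct=max(cv2.findContours(m,0,1)[0],key=cv2.contourArea)
    w=np.array([ground(p[0],z,P=P)[:2] for p in ct],np.float32)
    r=cv2.minAreaRect(w*1000); print(n,hsv[s[1],s[0]],(m>0).sum(),"mm",np.round(r[0],1),np.round(r[1],1),round(r[2],1))
for a in [("honeyL",(283,364),.058,40),("honeyR",(510,362),.058,40),("jamN",(392,354),.058,40),("jamF",(548,218),.058,40),("pink",(335,404),.058,40),
 ("wood",(414,247),.005,35),("white",(640,330),.005,40),("teal",(190,322),.003,40),("candle",(518,290),.04,50),("cup",(283,276),.05,40)]: go(*a)
for n,a,b in [("s",(227,153),(257,195)),("m",(239,237),(315,232)),("l",(197,497),(269,424)),
 ("wood",(457,207),(427,304)),("wood",(402,191),(372,290)),("white",(675,281),(664,387)),("white",(617,274),(604,381)),("teal",(231,278),(207,378)),("teal",(174,266),(150,367))]:
    A=ground(np.array(a)*.64,.015,P=P);B=ground(np.array(b)*.64,.015,P=P); d=A-B
    print(n,np.round(A[:2],3),np.round(B[:2],3),"mid",np.round((A+B)[:2]/2,3),"len",np.linalg.norm(d).round(4),"ang",np.degrees(np.arctan2(d[1],d[0])).round(1))
E
python3 m.py
```

```text
honeyL [ 19 188 189] 46064 mm [297.7  11.2] [1204.6  375. ] 88.4
honeyR [ 20 187 181] 135268 mm [527.1   2.7] [1281.1  851.3] 90.0
jamN [  1 200 172] 298 mm [450.3  17.4] [44.5 45.6] 75.7
jamF [  1 206 165] 281 mm [ 662.  -227.4] [46.4 42.2] 89.6
pink [173 105 190] 341 mm [375.9 106.8] [46.9 46.4] 45.1
wood [ 10 148  74] 2731 mm [624.9 -20.5] [105.  172.7] 72.8
white [ 24  33 185] 2671 mm [ 489.  -379.3] [ 97.7 171.7] 81.2
teal [ 89 148 117] 2368 mm [506.6 342.9] [ 92.1 169.3] 78.2
candle [ 21  37 194] 313 mm [ 556.7 -176.4] [46.5 47.1] 88.6
cup [104 115  62] 354 mm [548.7 185. ] [57.4 51.2] 45.5
s [0.782 0.285] [0.711 0.235] mid [0.747 0.26 ] len 0.0868 ang 35.3
m [0.642 0.263] [0.649 0.14 ] mid [0.646 0.201] len 0.1229 ang 93.4
l [0.232 0.321] [0.343 0.21 ] mid [0.288 0.265] len 0.1565 ang 135.2
wood [ 0.689 -0.09 ] [ 0.531 -0.04 ] mid [ 0.61  -0.065] len 0.1658 ang -17.7
wood [ 0.716 -0.001] [0.554 0.048] mid [0.635 0.023] len 0.1694 ang -16.9
white [ 0.565 -0.437] [ 0.397 -0.411] mid [ 0.481 -0.424] len 0.1703 ang -8.7
white [ 0.577 -0.345] [ 0.407 -0.317] mid [ 0.492 -0.331] len 0.1726 ang -9.2
teal [0.575 0.274] [0.416 0.309] mid [0.495 0.292] len 0.1632 ang -12.4
teal [0.595 0.366] [0.434 0.4  ] mid [0.514 0.383] len 0.1651 ang -11.7
```

The middle marker measures 123 mm, against 87 and 157 mm for the other two, so it is the 125 mm one at (0.646, 0.201). I'll get the honey lids with a hue mask, write a planning helper, and enlarge one crop to confirm the jars and the markers.

```bash
cat >> h.py <<'E'
def plan(x,y,z,yawdeg,s=None):
    """delta in tool axes from the measured pose to a down pose, with small tilt correction"""
    from scipy.spatial.transform import Rotation as Ro
    s=s or monitor.observe(); R0=Ro.from_euler("xyz",s["tool_rot"])
    d=R0.inv().apply(np.array([x,y,z])-s["tool_pos"])
    w=[(R0.inv()*Ro.from_euler("xyz",[np.pi,0,np.radians(yawdeg+a)])).as_rotvec(degrees=True) for a in (0,)][0]
    print("d",np.round(d,4),"w",np.round(w,1),"yaw",np.degrees(s["tool_rot"][2]).round(1),"t",round(s["time"],2),"F",np.round(s["contact_force"],1),"open",round(s["opening"],4))
E
python3 - <<'E'
from h import *
im=cv2.imread("pics/top0.png"); hsv=cv2.cvtColor(im,cv2.COLOR_BGR2HSV); H,S,V=cv2.split(hsv)
P=viewer.camera_params("top")
print([hsv[y,x].tolist() for x,y in [(181,200),(200,260),(181,233),(326,231)]])
m=((H>=17)&(H<=22)&(S>172)&(V>140)).astype(np.uint8); m=cv2.morphologyEx(m,cv2.MORPH_OPEN,np.ones((3,3)))
n,l,st,c=cv2.connectedComponentsWithStats(m)
for k in range(1,n):
    if st[k,4]>100: print(c[k],st[k],np.round(ground(c[k],.058,P=P),4))
m=(((H<6)|(H>176))&(S>170)&(V>90)).astype(np.uint8)
n,l,st,c=cv2.connectedComponentsWithStats(m)
for k in range(1,n):
    if st[k,4]>100: print("red",c[k],st[k],np.round(ground(c[k],.058,P=P),4))
c1=cv2.resize(im[85:330,110:375],None,fx=3,fy=2.4,interpolation=cv2.INTER_CUBIC)[:590,:795]
cv2.imwrite("pics/crop1.png",c1)
plan(0.46,0.15,0.2,163)
E
```

```text
[[15, 124, 169], [15, 122, 159], [19, 188, 189], [20, 187, 181]]
[180.74385965 232.36491228] [172 223  19  19 285] [0.4368 0.1838 0.058 ]
[325.66777409 231.11627907] [316 222  20  19 301] [ 0.4375 -0.1612  0.058 ]
red [350.82608696 139.11036789] [341 130  21  19 299] [ 0.6604 -0.228   0.058 ]
red [250.66894198 226.27303754] [241 217  20  19 293] [0.4502 0.0172 0.058 ]
d [-0.3817 -0.2272  0.0264] w [-0.1 -0.  -2.9] yaw 160.1 t 0.1 F [-0.1  0.5 -0.6] open 0.0918
```

View pics/crop1.png

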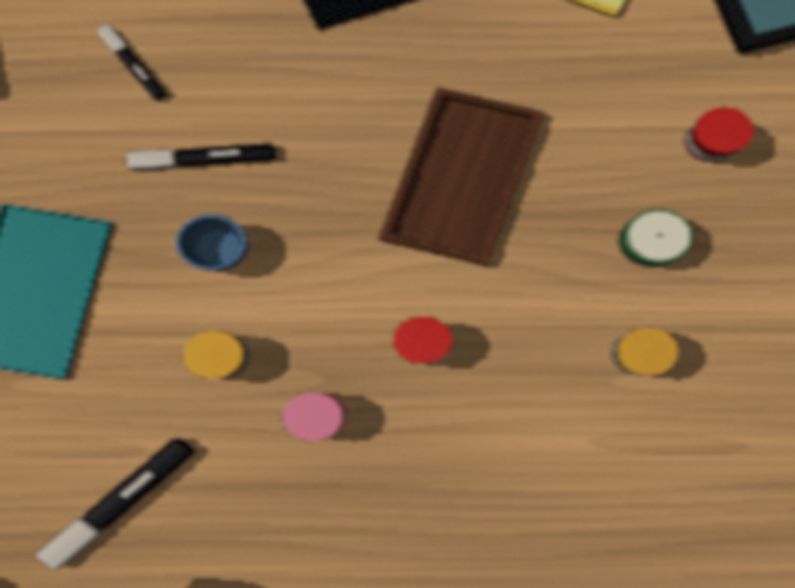

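The crop confirms that exactly two yellow and two red lids are targets, that pink is a look-alike, and that the middle marker is the one at crop (205,156). I'll go above the left honey jar.

>>> move_arm:
  deltas:
    - {"x":-0.02,"y":-0.012,"z":0.005,"hand":0.85}
    - {"x":-0.06,"y":-0.035,"z":0.02,"wz":-1,"hand":0.85}
    - {"x":-0.11,"y":-0.064,"z":0.03,"wz":-2,"hand":0.85}
    - {"x":-0.165,"y":-0.096,"z":0.045,"wz":-2.9,"hand":0.85}
    - {"x":-0.22,"y":-0.128,"z":0.06,"wz":-2.9,"hand":0.85}
    - {"x":-0.275,"y":-0.16,"z":0.07,"wz":-2.9,"hand":0.85}
    - {"x":-0.32,"y":-0.186,"z":0.08,"wz":-2.9,"hand":0.85}
    - {"x":-0.3487,"y":-0.2024,"z":0.086,"wz":-2.9,"hand":0.85}
  grip_force: 20

```text
schema error: expected keys x, y, z, wx, wy, wz, hand
```

Run:
```python
from h import *
P=viewer.camera_params("wrist"); im=viewer.read_camera("wrist"); cv2.imwrite("pics/w1.png",im[:,:,::-1]); print(P)
plan(0.437,0.184,0.016,163)
```

```text
{'camera_matrix': array([[297.31863964,   0.        , 260.45056138],
       [  0.        , 297.31863964, 189.94060399],
       [  0.        ,   0.        ,   1.        ]]), 'R': array([[ 3.40195996e-01,  9.40354328e-01, -6.49053562e-04],
       [ 9.00394862e-01, -3.25540465e-01,  2.88639046e-01],
       [ 2.71211683e-01, -9.87782525e-02, -9.57437768e-01]]), 't': array([-0.52460564, -0.03514973,  0.3919206 ])}
d [-0.3485 -0.2029  0.2104] w [-0.1 -0.  -2.9] yaw 160.1 t 0.15 F [ 0.2 -0.5  0.5] open 0.092
```

View pics/w1.png

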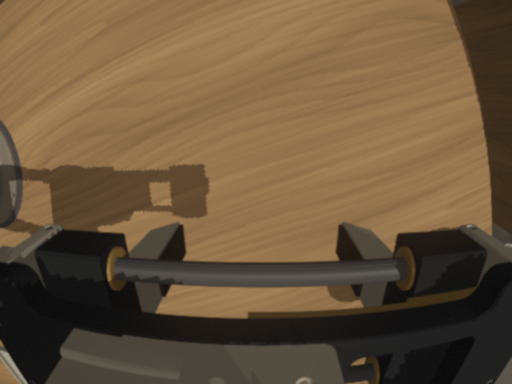

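The call was refused because all seven keys are needed. The wrist picture shows only counter, with the fingers at (165,260) and (360,260). I'll repeat the move in full.

>>> move_arm:
  deltas:
    - {"x":-0.02,"y":-0.012,"z":0.005,"wx":0,"wy":0,"wz":0,"hand":0.85}
    - {"x":-0.06,"y":-0.035,"z":0.02,"wx":0,"wy":0,"wz":-1,"hand":0.85}
    - {"x":-0.11,"y":-0.064,"z":0.03,"wx":0,"wy":0,"wz":-2,"hand":0.85}
    - {"x":-0.165,"y":-0.096,"z":0.045,"wx":0,"wy":0,"wz":-2.9,"hand":0.85}
    - {"x":-0.22,"y":-0.128,"z":0.06,"wx":0,"wy":0,"wz":-2.9,"hand":0.85}
    - {"x":-0.275,"y":-0.16,"z":0.07,"wx":0,"wy":0,"wz":-2.9,"hand":0.85}
    - {"x":-0.32,"y":-0.186,"z":0.08,"wx":0,"wy":0,"wz":-2.9,"hand":0.85}
    - {"x":-0.3487,"y":-0.2024,"z":0.086,"wx":0,"wy":0,"wz":-2.9,"hand":0.85}
  grip_force: 20

```text
time: 1.15
tool_pos: [0.4389, 0.1825, 0.1401]
tool_rot: [-3.141, -0.0, 2.843]
contact_force: [-0.5, -0.1, -0.0]
opening: 0.0779
```

```bash
cat >> h.py <<'E'
def wray(uv,z,P):
    K,R,t=P["camera_matrix"],P["R"],P["t"]; d=(np.array(uv)-K[:2,2])/K[0,0]; r=np.hypot(*d)
    v=R.T@np.r_[np.sin(r)*d/r,np.cos(r)]; C=-R.T@t; return C+v*(z-C[2])/v[2]
def wlook(fn,hue,z,smin=170,vmin=90):
    P=viewer.camera_params("wrist"); im=viewer.read_camera("wrist")[:,:,::-1].copy(); cv2.imwrite(fn,im)
    H,S,V=cv2.split(cv2.cvtColor(im,cv2.COLOR_BGR2HSV))
    h=((H.astype(int)-hue+90)%180)-90
    m=((abs(h)<=4)&(S>smin)&(V>vmin)).astype(np.uint8); n,l,st,c=cv2.connectedComponentsWithStats(cv2.morphologyEx(m,cv2.MORPH_OPEN,np.ones((3,3))))
    for k in range(1,n):
        if st[k,4]<300: continue
        ct=max(cv2.findContours((l==k).astype(np.uint8),0,1)[0],key=cv2.contourArea)
        w=np.array([wray(p[0],z,P)[:2]*1000 for p in ct],np.float32)
        print("blob px",c[k].round(),st[k,4],"circle",np.round(cv2.minEnclosingCircle(w)[0],1),round(cv2.minEnclosingCircle(w)[1],1))
E
python3 - <<'E'
from h import *
plan(0.437,0.184,0.016,163)
wlook("pics/w2.png",20,.058)
E
```

```text
d [0.0022 0.0009 0.1241] w [-0.  -0.  -0.1] yaw 162.9 t 1.15 F [-0.5 -0.1 -0. ] open 0.0779
blob px [262. 192.] 2255 circle [435.2 185.4] 24.1
```

View pics/w2.png

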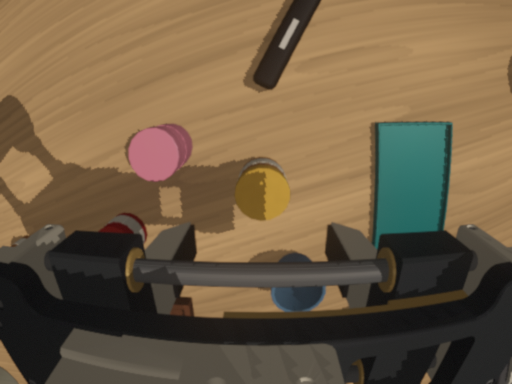

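The honey lid is at (262,192), with a measured radius of 24 mm, at (0.436, 0.185), which agrees with the top view. I'll descend and grip.

>>> move_arm:
  deltas:
    - {"x":0.001,"y":0.0005,"z":0.02,"wx":0,"wy":0,"wz":0,"hand":0.85}
    - {"x":0.001,"y":0.0005,"z":0.055,"wx":0,"wy":0,"wz":0,"hand":0.85}
    - {"x":0.001,"y":0.0005,"z":0.09,"wx":0,"wy":0,"wz":0,"hand":0.85}
    - {"x":0.001,"y":0.0005,"z":0.115,"wx":0,"wy":0,"wz":0,"hand":0.85}
    - {"x":0.001,"y":0.0005,"z":0.124,"wx":0,"wy":0,"wz":0,"hand":0.85}
    - {"x":0.001,"y":0.0005,"z":0.124,"wx":0,"wy":0,"wz":0,"hand":0.4}
    - {"x":0.001,"y":0.0005,"z":0.124,"wx":0,"wy":0,"wz":0,"hand":0.4}
    - {"x":0.001,"y":0.0005,"z":0.124,"wx":0,"wy":0,"wz":0,"hand":0.4}
  grip_force: 20

```text
time: 2.2
tool_pos: [0.4374, 0.1859, 0.0176]
tool_rot: [3.141, 0.002, 2.845]
contact_force: [0.6, -0.4, -0.4]
opening: 0.0527
```

Run:
```python
from h import *
plan(0.659,-0.032,0.09,163); plan(.436,.1847,.09,163)
```

```text
d [-0.2757 -0.1436 -0.0721] w [0.1 0.1 0. ] yaw 163.0 t 2.2 F [ 0.6 -0.4 -0.4] open 0.0527
d [ 0.0009 -0.0015 -0.0724] w [0.1 0.1 0. ] yaw 163.0 t 2.2 F [ 0.6 -0.4 -0.4] open 0.0527
```

>>> move_arm:
  deltas:
    - {"x":0,"y":0,"z":0,"wx":0,"wy":0,"wz":0,"hand":0.4}
    - {"x":0,"y":0,"z":0,"wx":0,"wy":0,"wz":0,"hand":0.4}
    - {"x":0,"y":0,"z":0,"wx":0,"wy":0,"wz":0,"hand":0.4}
    - {"x":0,"y":0,"z":-0.01,"wx":0,"wy":0,"wz":0,"hand":0.4}
    - {"x":0,"y":0,"z":-0.03,"wx":0,"wy":0,"wz":0,"hand":0.4}
    - {"x":0,"y":0,"z":-0.055,"wx":0,"wy":0,"wz":0,"hand":0.4}
    - {"x":0,"y":0,"z":-0.07,"wx":0,"wy":0,"wz":0,"hand":0.4}
    - {"x":0,"y":0,"z":-0.075,"wx":0,"wy":0,"wz":0,"hand":0.4}
  grip_force: 20

```text
time: 3.2
tool_pos: [0.4371, 0.1858, 0.0928]
tool_rot: [3.141, 0.001, 2.845]
contact_force: [-0.5, 0.2, -0.8]
opening: 0.0474
```

Run:
```python
from h import *
plan(0.659,-0.032,0.091,163)
```

```text
d [-0.2758 -0.1436  0.0021] w [0.1 0.1 0. ] yaw 163.0 t 3.2 F [-0.5  0.2 -0.8] open 0.0474
```

>>> move_arm:
  deltas:
    - {"x":-0.01,"y":-0.005,"z":0,"wx":0,"wy":0,"wz":0,"hand":0.4}
    - {"x":-0.04,"y":-0.021,"z":0,"wx":0,"wy":0,"wz":0,"hand":0.4}
    - {"x":-0.085,"y":-0.044,"z":0,"wx":0,"wy":0,"wz":0,"hand":0.4}
    - {"x":-0.135,"y":-0.07,"z":0,"wx":0,"wy":0,"wz":0,"hand":0.4}
    - {"x":-0.185,"y":-0.096,"z":0,"wx":0,"wy":0,"wz":0,"hand":0.4}
    - {"x":-0.23,"y":-0.12,"z":0,"wx":0,"wy":0,"wz":0,"hand":0.4}
    - {"x":-0.262,"y":-0.136,"z":0,"wx":0,"wy":0,"wz":0,"hand":0.4}
    - {"x":-0.276,"y":-0.144,"z":0,"wx":0,"wy":0,"wz":0,"hand":0.4}
  grip_force: 20

```text
time: 4.2
tool_pos: [0.6596, -0.0353, 0.0899]
tool_rot: [-3.141, -0.001, 2.843]
contact_force: [-0.7, 1.0, -0.4]
opening: 0.0474
```

Run:
```python
from h import *
im=viewer.read_camera("wrist"); cv2.imwrite("pics/w3.png",im[:,:,::-1])
plan(0.659,-0.032,0.022,163)
```

```text
d [0.0025 0.0038 0.068 ] w [-0.  -0.  -0.1] yaw 162.9 t 4.25 F [-0.6 -1.1 -0.7] open 0.0473
```

View pics/w3.png

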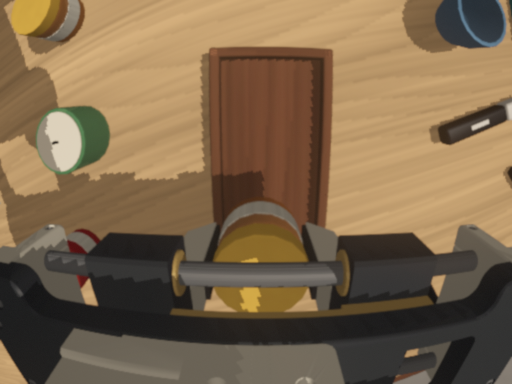

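The tray walls line up with the image axes and the jar sits about 4 mm left of the tray's middle, as the numbers say. I'll correct by 4 mm and lower.

>>> move_arm:
  deltas:
    - {"x":0.0025,"y":0.0038,"z":0.01,"wx":0,"wy":0,"wz":0,"hand":0.4}
    - {"x":0.0025,"y":0.0038,"z":0.03,"wx":0,"wy":0,"wz":0,"hand":0.4}
    - {"x":0.0025,"y":0.0038,"z":0.05,"wx":0,"wy":0,"wz":0,"hand":0.4}
    - {"x":0.0025,"y":0.0038,"z":0.06,"wx":0,"wy":0,"wz":0,"hand":0.4}
    - {"x":0.0025,"y":0.0038,"z":0.064,"wx":0,"wy":0,"wz":0,"hand":0.4}
    - {"x":0.0025,"y":0.0038,"z":0.065,"wx":0,"wy":0,"wz":0,"hand":0.4}
  grip_force: 20

```text
time: 5.0
tool_pos: [0.6575, -0.028, 0.0269]
tool_rot: [3.141, 0.0, 2.846]
contact_force: [0.0, 0.6, -0.9]
opening: 0.0474
```

Run:
```python
from h import *
plan(0.659,-0.032,0.0222,163)
```

```text
d [-0.0026 -0.0034  0.0047] w [0. 0. 0.] yaw 163.0 t 5.0 F [ 0.   0.6 -0.9] open 0.0474
```

>>> move_arm:
  deltas:
    - {"x":-0.002,"y":-0.0025,"z":0.002,"wx":0,"wy":0,"wz":0,"hand":0.4}
    - {"x":-0.002,"y":-0.0025,"z":0.004,"wx":0,"wy":0,"wz":0,"hand":0.4}
    - {"x":-0.002,"y":-0.0025,"z":0.005,"wx":0,"wy":0,"wz":0,"hand":0.4}
    - {"x":-0.002,"y":-0.0025,"z":0.005,"wx":0,"wy":0,"wz":0,"hand":0.4}
  grip_force: 20

```text
time: 5.5
tool_pos: [0.659, -0.0315, 0.0225]
tool_rot: [-3.142, 0.001, 2.845]
contact_force: [-1.4, -0.9, 3.8]
opening: 0.0474
```

Contact at 3.8 N and at the expected height, so the jar is on the floor. I'll release and lift.

>>> move_arm:
  deltas:
    - {"x":0,"y":0,"z":0,"wx":0,"wy":0,"wz":0,"hand":0.65}
    - {"x":0,"y":0,"z":0,"wx":0,"wy":0,"wz":0,"hand":0.7}
    - {"x":0,"y":0,"z":0,"wx":0,"wy":0,"wz":0,"hand":0.75}
    - {"x":0,"y":0,"z":-0.01,"wx":0,"wy":0,"wz":0,"hand":0.85}
    - {"x":0,"y":0,"z":-0.035,"wx":0,"wy":0,"wz":0,"hand":0.85}
    - {"x":0,"y":0,"z":-0.065,"wx":0,"wy":0,"wz":0,"hand":0.85}
    - {"x":0,"y":0,"z":-0.085,"wx":0,"wy":0,"wz":0,"hand":0.85}
    - {"x":0,"y":0,"z":-0.09,"wx":0,"wy":0,"wz":0,"hand":0.85}
  grip_force: 20

```text
time: 6.5
tool_pos: [0.6596, -0.0313, 0.1139]
tool_rot: [3.141, 0.004, 2.845]
contact_force: [-0.0, -0.2, -0.8]
opening: 0.078
```

Run:
```python
from h import *
plan(0.4375,-0.161,0.112,163)
```

```text
d [ 0.1746 -0.1888  0.0012] w [0.  0.2 0. ] yaw 163.0 t 6.5 F [-0.  -0.2 -0.8] open 0.078
```

>>> move_arm:
  deltas:
    - {"x":0.01,"y":-0.01,"z":0,"wx":0,"wy":0,"wz":0,"hand":0.85}
    - {"x":0.035,"y":-0.038,"z":0,"wx":0,"wy":0,"wz":0,"hand":0.85}
    - {"x":0.07,"y":-0.076,"z":0,"wx":0,"wy":0,"wz":0,"hand":0.85}
    - {"x":0.11,"y":-0.119,"z":0,"wx":0,"wy":0,"wz":0,"hand":0.85}
    - {"x":0.145,"y":-0.157,"z":0,"wx":0,"wy":0,"wz":0,"hand":0.85}
    - {"x":0.166,"y":-0.18,"z":0,"wx":0,"wy":0,"wz":0,"hand":0.85}
    - {"x":0.175,"y":-0.189,"z":0,"wx":0,"wy":0,"wz":0,"hand":0.85}
    - {"x":0.175,"y":-0.189,"z":0,"wx":0,"wy":0,"wz":0,"hand":0.85}
  grip_force: 20

```text
time: 7.5
tool_pos: [0.4362, -0.1611, 0.1117]
tool_rot: [3.141, 0.0, 2.844]
contact_force: [-0.2, 0.1, -0.1]
opening: 0.0782
```

Run:
```python
from h import *
wlook("pics/w4.png",20,.058)
plan(0.4375,-0.161,0.017,163)
```

```text
blob px [260. 208.] 2739 circle [ 436.6 -160.2] 24.2
d [-0.0007  0.      0.0947] w [0. 0. 0.] yaw 163.0 t 7.55 F [ 0.7 -0.3 -0.2] open 0.0778
```

>>> move_arm:
  deltas:
    - {"x":0,"y":0,"z":0.025,"wx":0,"wy":0,"wz":0,"hand":0.85}
    - {"x":0,"y":0,"z":0.06,"wx":0,"wy":0,"wz":0,"hand":0.85}
    - {"x":0,"y":0,"z":0.085,"wx":0,"wy":0,"wz":0,"hand":0.8}
    - {"x":0,"y":0,"z":0.095,"wx":0,"wy":0,"wz":0,"hand":0.7}
    - {"x":0,"y":0,"z":0.095,"wx":0,"wy":0,"wz":0,"hand":0.4}
    - {"x":0,"y":0,"z":0.095,"wx":0,"wy":0,"wz":0,"hand":0.4}
    - {"x":0,"y":0,"z":0.095,"wx":0,"wy":0,"wz":0,"hand":0.4}
    - {"x":0,"y":0,"z":0.095,"wx":0,"wy":0,"wz":0,"hand":0.4}
  grip_force: 20

```text
time: 8.55
tool_pos: [0.4367, -0.1612, 0.0175]
tool_rot: [-3.141, 0.002, 2.845]
contact_force: [0.4, 0.4, 3.7]
opening: 0.0475
```

>>> move_arm:
  deltas:
    - {"x":0,"y":0,"z":0,"wx":0,"wy":0,"wz":0,"hand":0.4}
    - {"x":0,"y":0,"z":0,"wx":0,"wy":0,"wz":0,"hand":0.4}
    - {"x":0,"y":0,"z":-0.01,"wx":0,"wy":0,"wz":0,"hand":0.4}
    - {"x":0,"y":0,"z":-0.03,"wx":0,"wy":0,"wz":0,"hand":0.4}
    - {"x":0,"y":0,"z":-0.055,"wx":0,"wy":0,"wz":0,"hand":0.4}
    - {"x":0,"y":0,"z":-0.07,"wx":0,"wy":0,"wz":0,"hand":0.4}
    - {"x":0,"y":0,"z":-0.075,"wx":0,"wy":0,"wz":0,"hand":0.4}
  grip_force: 20

```text
time: 9.43
tool_pos: [0.4363, -0.1611, 0.0928]
tool_rot: [-3.141, 0.002, 2.845]
contact_force: [-0.0, -0.0, -0.5]
opening: 0.0474
```

Run:
```python
from h import *
plan(0.587,-0.010,0.092,163)
```

```text
d [-0.1     0.1885  0.0009] w [-0.   0.1  0. ] yaw 163.0 t 9.43 F [-0.  -0.  -0.5] open 0.0474
```

>>> move_arm:
  deltas:
    - {"x":-0.005,"y":0.01,"z":0,"wx":0,"wy":0,"wz":0,"hand":0.4}
    - {"x":-0.021,"y":0.04,"z":0,"wx":0,"wy":0,"wz":0,"hand":0.4}
    - {"x":-0.042,"y":0.08,"z":0,"wx":0,"wy":0,"wz":0,"hand":0.4}
    - {"x":-0.063,"y":0.12,"z":0,"wx":0,"wy":0,"wz":0,"hand":0.4}
    - {"x":-0.083,"y":0.157,"z":0,"wx":0,"wy":0,"wz":0,"hand":0.4}
    - {"x":-0.096,"y":0.18,"z":0,"wx":0,"wy":0,"wz":0,"hand":0.4}
    - {"x":-0.1,"y":0.1885,"z":0,"wx":0,"wy":0,"wz":0,"hand":0.4}
    - {"x":-0.1,"y":0.1885,"z":0.01,"wx":0,"wy":0,"wz":0,"hand":0.4}
  grip_force: 20

```text
time: 10.42
tool_pos: [0.5868, -0.0094, 0.0812]
tool_rot: [-3.142, 0.0, 2.846]
contact_force: [-0.5, -0.3, -1.2]
opening: 0.0472
```

>>> move_arm:
  deltas:
    - {"x":0,"y":0,"z":0.015,"wx":0,"wy":0,"wz":0,"hand":0.4}
    - {"x":0,"y":0,"z":0.035,"wx":0,"wy":0,"wz":0,"hand":0.4}
    - {"x":0,"y":0,"z":0.048,"wx":0,"wy":0,"wz":0,"hand":0.4}
    - {"x":0,"y":0,"z":0.054,"wx":0,"wy":0,"wz":0,"hand":0.4}
    - {"x":0,"y":0,"z":0.054,"wx":0,"wy":0,"wz":0,"hand":0.4}
  grip_force: 20

```text
time: 11.05
tool_pos: [0.5865, -0.01, 0.0274]
tool_rot: [-3.142, -0.001, 2.845]
contact_force: [0.3, -0.7, -0.4]
opening: 0.0477
```

Run:
```python
from h import *
plan(0.587,-0.010,0.0225,163)
```

```text
d [-0.0005  0.0002  0.0049] w [-0. -0.  0.] yaw 163.0 t 11.05 F [ 0.3 -0.7 -0.4] open 0.0477
```

>>> move_arm:
  deltas:
    - {"x":0,"y":0,"z":0.002,"wx":0,"wy":0,"wz":0,"hand":0.4}
    - {"x":0,"y":0,"z":0.004,"wx":0,"wy":0,"wz":0,"hand":0.4}
    - {"x":0,"y":0,"z":0.005,"wx":0,"wy":0,"wz":0,"hand":0.4}
    - {"x":0,"y":0,"z":0.005,"wx":0,"wy":0,"wz":0,"hand":0.4}
  grip_force: 20

```text
time: 11.55
tool_pos: [0.5867, -0.0098, 0.0228]
tool_rot: [3.141, 0.0, 2.845]
contact_force: [0.5, -1.1, -0.9]
opening: 0.0471
```

>>> move_arm:
  deltas:
    - {"x":0,"y":0,"z":0.0005,"wx":0,"wy":0,"wz":0,"hand":0.4}
    - {"x":0,"y":0,"z":0.001,"wx":0,"wy":0,"wz":0,"hand":0.4}
    - {"x":0,"y":0,"z":0.001,"wx":0,"wy":0,"wz":0,"hand":0.4}
  grip_force: 20

```text
time: 11.92
tool_pos: [0.5869, -0.0098, 0.0225]
tool_rot: [3.141, 0.001, 2.845]
contact_force: [-2.0, 1.0, 6.0]
opening: 0.0473
```

Contact at 6 N, so I'll release and lift, then move to the near jam jar at (0.450, 0.017) with the white tray's yaw (171°).

>>> move_arm:
  deltas:
    - {"x":0,"y":0,"z":0,"wx":0,"wy":0,"wz":0,"hand":0.65}
    - {"x":0,"y":0,"z":0,"wx":0,"wy":0,"wz":0,"hand":0.7}
    - {"x":0,"y":0,"z":0,"wx":0,"wy":0,"wz":0,"hand":0.75}
    - {"x":0,"y":0,"z":-0.01,"wx":0,"wy":0,"wz":0,"hand":0.85}
    - {"x":0,"y":0,"z":-0.035,"wx":0,"wy":0,"wz":0,"hand":0.85}
    - {"x":0,"y":0,"z":-0.065,"wx":0,"wy":0,"wz":0,"hand":0.85}
    - {"x":0,"y":0,"z":-0.085,"wx":0,"wy":0,"wz":0,"hand":0.85}
    - {"x":0,"y":0,"z":-0.09,"wx":0,"wy":0,"wz":0,"hand":0.85}
  grip_force: 20

```text
time: 12.92
tool_pos: [0.5876, -0.0099, 0.1137]
tool_rot: [3.141, 0.003, 2.845]
contact_force: [-0.6, 1.4, 0.1]
opening: 0.078
```

Run:
```python
from h import *
plan(0.450,0.017,0.112,171)
```

```text
d [ 0.1395 -0.0144  0.0012] w [ 0.   0.2 -8. ] yaw 163.0 t 12.93 F [-0.6  1.4  0.1] open 0.078
```

>>> move_arm:
  deltas:
    - {"x":0.01,"y":-0.001,"z":0,"wx":0,"wy":0,"wz":-1,"hand":0.85}
    - {"x":0.045,"y":-0.005,"z":0,"wx":0,"wy":0,"wz":-3,"hand":0.85}
    - {"x":0.09,"y":-0.01,"z":0,"wx":0,"wy":0,"wz":-6,"hand":0.85}
    - {"x":0.125,"y":-0.013,"z":0,"wx":0,"wy":0,"wz":-8,"hand":0.85}
    - {"x":0.1395,"y":-0.0145,"z":0,"wx":0,"wy":0,"wz":-8,"hand":0.85}
    - {"x":0.1395,"y":-0.0145,"z":0,"wx":0,"wy":0,"wz":-8,"hand":0.85}
  grip_force: 20

```text
time: 13.68
tool_pos: [0.4488, 0.0171, 0.1116]
tool_rot: [3.142, -0.0, 2.985]
contact_force: [1.3, -0.2, -0.4]
opening: 0.0779
```

Run:
```python
from h import *
wlook("pics/w5.png",0,.058)
plan(0.450,0.017,0.017,171)
```

```text
blob px [262. 208.] 2717 circle [448.7  19.1] 24.5
d [0.0001 0.0001 0.0948] w [0.  0.1 0. ] yaw 171.0 t 13.72 F [ 0.9 -0.1  0.1] open 0.078
```

>>> move_arm:
  deltas:
    - {"x":0.001,"y":0.001,"z":0.025,"wx":0,"wy":0,"wz":0,"hand":0.85}
    - {"x":0.001,"y":0.001,"z":0.06,"wx":0,"wy":0,"wz":0,"hand":0.85}
    - {"x":0.001,"y":0.001,"z":0.085,"wx":0,"wy":0,"wz":0,"hand":0.8}
    - {"x":0.001,"y":0.001,"z":0.095,"wx":0,"wy":0,"wz":0,"hand":0.7}
    - {"x":0.001,"y":0.001,"z":0.095,"wx":0,"wy":0,"wz":0,"hand":0.4}
    - {"x":0.001,"y":0.001,"z":0.095,"wx":0,"wy":0,"wz":0,"hand":0.4}
    - {"x":0.001,"y":0.001,"z":0.095,"wx":0,"wy":0,"wz":0,"hand":0.4}
    - {"x":0.001,"y":0.001,"z":0.095,"wx":0,"wy":0,"wz":0,"hand":0.4}
  grip_force: 20

```text
time: 14.72
tool_pos: [0.4489, 0.0181, 0.0174]
tool_rot: [3.141, 0.002, 2.985]
contact_force: [-0.3, 0.1, 2.4]
opening: 0.0474
```

>>> move_arm:
  deltas:
    - {"x":0,"y":0,"z":0,"wx":0,"wy":0,"wz":0,"hand":0.4}
    - {"x":0,"y":0,"z":0,"wx":0,"wy":0,"wz":0,"hand":0.4}
    - {"x":0,"y":0,"z":-0.01,"wx":0,"wy":0,"wz":0,"hand":0.4}
    - {"x":0,"y":0,"z":-0.03,"wx":0,"wy":0,"wz":0,"hand":0.4}
    - {"x":0,"y":0,"z":-0.055,"wx":0,"wy":0,"wz":0,"hand":0.4}
    - {"x":0,"y":0,"z":-0.07,"wx":0,"wy":0,"wz":0,"hand":0.4}
    - {"x":0,"y":0,"z":-0.075,"wx":0,"wy":0,"wz":0,"hand":0.4}
  grip_force: 20

```text
time: 15.6
tool_pos: [0.4484, 0.0182, 0.0927]
tool_rot: [3.141, 0.001, 2.985]
contact_force: [1.2, -0.1, -2.0]
opening: 0.0474
```

Run:
```python
from h import *
plan(0.450,-0.372,0.092,171)
plan(0.525,-0.384,0.092,171)
```

```text
d [-0.0624 -0.3852  0.0007] w [0.  0.1 0. ] yaw 171.0 t 15.6 F [ 1.2 -0.1 -2. ] open 0.0474
d [-0.1383 -0.3854  0.0008] w [0.  0.1 0. ] yaw 171.0 t 15.6 F [ 1.2 -0.1 -2. ] open 0.0474
```

>>> move_arm:
  deltas:
    - {"x":-0.002,"y":-0.012,"z":0,"wx":0,"wy":0,"wz":0,"hand":0.4}
    - {"x":-0.008,"y":-0.05,"z":0,"wx":0,"wy":0,"wz":0,"hand":0.4}
    - {"x":-0.017,"y":-0.105,"z":0,"wx":0,"wy":0,"wz":0,"hand":0.4}
    - {"x":-0.027,"y":-0.165,"z":0,"wx":0,"wy":0,"wz":0,"hand":0.4}
    - {"x":-0.036,"y":-0.225,"z":0,"wx":0,"wy":0,"wz":0,"hand":0.4}
    - {"x":-0.046,"y":-0.285,"z":0,"wx":0,"wy":0,"wz":0,"hand":0.4}
    - {"x":-0.055,"y":-0.34,"z":0,"wx":0,"wy":0,"wz":0,"hand":0.4}
    - {"x":-0.06,"y":-0.373,"z":0,"wx":0,"wy":0,"wz":0,"hand":0.4}
  grip_force: 20

```text
time: 16.6
tool_pos: [0.4479, -0.3628, 0.0904]
tool_rot: [3.141, -0.001, 2.983]
contact_force: [1.1, -0.9, -2.5]
opening: 0.0473
```

>>> move_arm:
  deltas:
    - {"x":-0.0024,"y":-0.01,"z":0,"wx":0,"wy":0,"wz":0,"hand":0.4}
    - {"x":-0.0024,"y":-0.0122,"z":0,"wx":0,"wy":0,"wz":0,"hand":0.4}
    - {"x":-0.0024,"y":-0.0122,"z":0,"wx":0,"wy":0,"wz":0,"hand":0.4}
  grip_force: 20

```text
time: 16.98
tool_pos: [0.4497, -0.3708, 0.0913]
tool_rot: [3.14, -0.001, 2.986]
contact_force: [-0.5, 0.0, -1.1]
opening: 0.0471
```

Run:
```python
from h import *
im=viewer.read_camera("wrist"); cv2.imwrite("pics/w6.png",im[:,:,::-1])
plan(0.450,-0.372,0.0225,171)
```

```text
d [-0.0004 -0.0013  0.069 ] w [ 0.1 -0.   0.1] yaw 171.1 t 17.02 F [ 0.2 -0.3 -1.5] open 0.0475
```

View pics/w6.png

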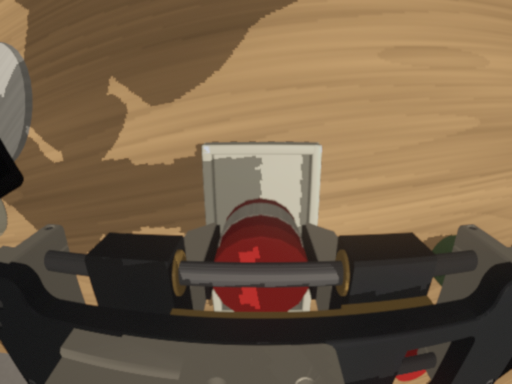

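The jar is centred over the white tray: walls at 204 and 321, jar at 262. I'll lower it.

>>> move_arm:
  deltas:
    - {"x":0,"y":-0.001,"z":0.012,"wx":0,"wy":0,"wz":0,"hand":0.4}
    - {"x":0,"y":-0.001,"z":0.035,"wx":0,"wy":0,"wz":0,"hand":0.4}
    - {"x":0,"y":-0.001,"z":0.054,"wx":0,"wy":0,"wz":0,"hand":0.4}
    - {"x":0,"y":-0.001,"z":0.063,"wx":0,"wy":0,"wz":0,"hand":0.4}
    - {"x":0,"y":-0.001,"z":0.066,"wx":0,"wy":0,"wz":0,"hand":0.4}
    - {"x":0,"y":-0.001,"z":0.068,"wx":0,"wy":0,"wz":0,"hand":0.4}
    - {"x":0,"y":-0.001,"z":0.069,"wx":0,"wy":0,"wz":0,"hand":0.4}
    - {"x":0,"y":-0.001,"z":0.069,"wx":0,"wy":0,"wz":0,"hand":0.4}
  grip_force: 20

```text
time: 18.02
tool_pos: [0.4498, -0.3732, 0.0231]
tool_rot: [-3.141, 0.001, 2.985]
contact_force: [-0.7, 0.3, -2.0]
opening: 0.0474
```

>>> move_arm:
  deltas:
    - {"x":0,"y":0,"z":0.0005,"wx":0,"wy":0,"wz":0,"hand":0.4}
    - {"x":0,"y":0,"z":0.001,"wx":0,"wy":0,"wz":0,"hand":0.4}
    - {"x":0,"y":0,"z":0.0014,"wx":0,"wy":0,"wz":0,"hand":0.4}
    - {"x":0,"y":0,"z":0.0014,"wx":0,"wy":0,"wz":0,"hand":0.4}
  grip_force: 20

```text
time: 18.52
tool_pos: [0.4499, -0.3733, 0.0224]
tool_rot: [-3.141, 0.001, 2.985]
contact_force: [-2.0, 0.9, 7.6]
opening: 0.0472
```

Contact at 7.6 N. I'll release, lift, and plan for the far jam jar.

>>> move_arm:
  deltas:
    - {"x":0,"y":0,"z":0,"wx":0,"wy":0,"wz":0,"hand":0.65}
    - {"x":0,"y":0,"z":0,"wx":0,"wy":0,"wz":0,"hand":0.7}
    - {"x":0,"y":0,"z":0,"wx":0,"wy":0,"wz":0,"hand":0.75}
    - {"x":0,"y":0,"z":-0.01,"wx":0,"wy":0,"wz":0,"hand":0.85}
    - {"x":0,"y":0,"z":-0.035,"wx":0,"wy":0,"wz":0,"hand":0.85}
    - {"x":0,"y":0,"z":-0.065,"wx":0,"wy":0,"wz":0,"hand":0.85}
    - {"x":0,"y":0,"z":-0.085,"wx":0,"wy":0,"wz":0,"hand":0.85}
    - {"x":0,"y":0,"z":-0.09,"wx":0,"wy":0,"wz":0,"hand":0.85}
  grip_force: 20

```text
time: 19.52
tool_pos: [0.4503, -0.3737, 0.1132]
tool_rot: [-3.14, 0.003, 2.985]
contact_force: [-0.2, 0.0, -0.4]
opening: 0.0776
```

Run:
```python
from h import *
plan(0.661,-0.228,0.112,171)
```

```text
d [-0.1854  0.1767  0.0014] w [-0.1  0.2  0. ] yaw 171.0 t 19.52 F [-0.2  0.  -0.4] open 0.0776
```

>>> move_arm:
  deltas:
    - {"x":-0.01,"y":0.01,"z":0,"wx":0,"wy":0,"wz":0,"hand":0.85}
    - {"x":-0.038,"y":0.036,"z":0,"wx":0,"wy":0,"wz":0,"hand":0.85}
    - {"x":-0.078,"y":0.074,"z":0,"wx":0,"wy":0,"wz":0,"hand":0.85}
    - {"x":-0.118,"y":0.112,"z":0,"wx":0,"wy":0,"wz":0,"hand":0.85}
    - {"x":-0.156,"y":0.149,"z":0,"wx":0,"wy":0,"wz":0,"hand":0.85}
    - {"x":-0.178,"y":0.17,"z":0,"wx":0,"wy":0,"wz":0,"hand":0.85}
    - {"x":-0.1854,"y":0.1767,"z":0,"wx":0,"wy":0,"wz":0,"hand":0.85}
    - {"x":-0.1854,"y":0.1767,"z":0,"wx":0,"wy":0,"wz":0,"hand":0.85}
  grip_force: 20

```text
time: 20.52
tool_pos: [0.66, -0.2269, 0.1102]
tool_rot: [3.141, -0.002, 2.986]
contact_force: [1.0, -0.2, 0.4]
opening: 0.0782
```

Run:
```python
from h import *
wlook("pics/w7.png",0,.058)
plan(0.661,-0.228,0.017,171)
```

```text
blob px [46. 10.] 713 circle [ 448.7 -377.5] 23.4
blob px [258. 209.] 2768 circle [ 660.6 -228. ] 23.9
d [-0.0016 -0.0001  0.0936] w [ 0.  -0.1  0. ] yaw 171.0 t 20.57 F [ 0.1 -0.2 -0.1] open 0.0778
```

>>> move_arm:
  deltas:
    - {"x":-0.001,"y":0,"z":0.025,"wx":0,"wy":0,"wz":0,"hand":0.85}
    - {"x":-0.001,"y":0,"z":0.06,"wx":0,"wy":0,"wz":0,"hand":0.85}
    - {"x":-0.001,"y":0,"z":0.085,"wx":0,"wy":0,"wz":0,"hand":0.8}
    - {"x":-0.001,"y":0,"z":0.0945,"wx":0,"wy":0,"wz":0,"hand":0.7}
    - {"x":-0.001,"y":0,"z":0.0945,"wx":0,"wy":0,"wz":0,"hand":0.4}
    - {"x":-0.001,"y":0,"z":0.0945,"wx":0,"wy":0,"wz":0,"hand":0.4}
    - {"x":-0.001,"y":0,"z":0.0945,"wx":0,"wy":0,"wz":0,"hand":0.4}
    - {"x":-0.001,"y":0,"z":0.0945,"wx":0,"wy":0,"wz":0,"hand":0.4}
  grip_force: 20

```text
time: 21.58
tool_pos: [0.6621, -0.2282, 0.0183]
tool_rot: [-3.141, 0.002, 2.985]
contact_force: [-0.0, -1.7, 5.6]
opening: 0.0475
```

>>> move_arm:
  deltas:
    - {"x":0,"y":0,"z":0,"wx":0,"wy":0,"wz":0,"hand":0.4}
    - {"x":0,"y":0,"z":0,"wx":0,"wy":0,"wz":0,"hand":0.4}
    - {"x":0,"y":0,"z":-0.01,"wx":0,"wy":0,"wz":0,"hand":0.4}
    - {"x":0,"y":0,"z":-0.03,"wx":0,"wy":0,"wz":0,"hand":0.4}
    - {"x":0,"y":0,"z":-0.055,"wx":0,"wy":0,"wz":0,"hand":0.4}
    - {"x":0,"y":0,"z":-0.07,"wx":0,"wy":0,"wz":0,"hand":0.4}
    - {"x":0,"y":0,"z":-0.075,"wx":0,"wy":0,"wz":0,"hand":0.4}
  grip_force: 20

```text
time: 22.45
tool_pos: [0.6619, -0.2277, 0.0935]
tool_rot: [-3.141, 0.002, 2.985]
contact_force: [0.6, 0.5, -1.7]
opening: 0.0474
```

Run:
```python
from h import *
plan(0.525,-0.384,0.092,171)
```

```text
d [ 0.1108 -0.1758  0.0013] w [-0.   0.1  0. ] yaw 171.0 t 22.45 F [ 0.6  0.5 -1.7] open 0.0474
```

>>> move_arm:
  deltas:
    - {"x":0.006,"y":-0.01,"z":0,"wx":0,"wy":0,"wz":0,"hand":0.4}
    - {"x":0.024,"y":-0.038,"z":0,"wx":0,"wy":0,"wz":0,"hand":0.4}
    - {"x":0.047,"y":-0.075,"z":0,"wx":0,"wy":0,"wz":0,"hand":0.4}
    - {"x":0.07,"y":-0.112,"z":0,"wx":0,"wy":0,"wz":0,"hand":0.4}
    - {"x":0.092,"y":-0.147,"z":0,"wx":0,"wy":0,"wz":0,"hand":0.4}
    - {"x":0.106,"y":-0.169,"z":0,"wx":0,"wy":0,"wz":0,"hand":0.4}
    - {"x":0.111,"y":-0.176,"z":0,"wx":0,"wy":0,"wz":0,"hand":0.4}
    - {"x":0.111,"y":-0.176,"z":0.01,"wx":0,"wy":0,"wz":0,"hand":0.4}
  grip_force: 20

```text
time: 23.45
tool_pos: [0.5242, -0.3844, 0.0816]
tool_rot: [-3.141, 0.001, 2.984]
contact_force: [0.1, -0.4, -1.3]
opening: 0.0473
```

>>> move_arm:
  deltas:
    - {"x":0,"y":0,"z":0.015,"wx":0,"wy":0,"wz":0,"hand":0.4}
    - {"x":0,"y":0,"z":0.035,"wx":0,"wy":0,"wz":0,"hand":0.4}
    - {"x":0,"y":0,"z":0.048,"wx":0,"wy":0,"wz":0,"hand":0.4}
    - {"x":0,"y":0,"z":0.055,"wx":0,"wy":0,"wz":0,"hand":0.4}
    - {"x":0,"y":0,"z":0.058,"wx":0,"wy":0,"wz":0,"hand":0.4}
    - {"x":0,"y":0,"z":0.058,"wx":0,"wy":0,"wz":0,"hand":0.4}
  grip_force: 20

```text
time: 24.2
tool_pos: [0.5245, -0.3842, 0.0241]
tool_rot: [-3.141, 0.001, 2.985]
contact_force: [-0.3, 0.8, -0.8]
opening: 0.0476
```

>>> move_arm:
  deltas:
    - {"x":0,"y":0,"z":0.0007,"wx":0,"wy":0,"wz":0,"hand":0.4}
    - {"x":0,"y":0,"z":0.0014,"wx":0,"wy":0,"wz":0,"hand":0.4}
    - {"x":0,"y":0,"z":0.0018,"wx":0,"wy":0,"wz":0,"hand":0.4}
    - {"x":0,"y":0,"z":0.0018,"wx":0,"wy":0,"wz":0,"hand":0.4}
  grip_force: 20

```text
time: 24.7
tool_pos: [0.5247, -0.3845, 0.0233]
tool_rot: [-3.141, 0.002, 2.985]
contact_force: [-1.9, 1.6, 6.1]
opening: 0.0473
```

Contact at 6 N. I'll release and lift.

>>> move_arm:
  deltas:
    - {"x":0,"y":0,"z":0,"wx":0,"wy":0,"wz":0,"hand":0.65}
    - {"x":0,"y":0,"z":0,"wx":0,"wy":0,"wz":0,"hand":0.7}
    - {"x":0,"y":0,"z":0,"wx":0,"wy":0,"wz":0,"hand":0.75}
    - {"x":0,"y":0,"z":-0.01,"wx":0,"wy":0,"wz":0,"hand":0.8}
    - {"x":0,"y":0,"z":-0.035,"wx":0,"wy":0,"wz":0,"hand":0.8}
    - {"x":0,"y":0,"z":-0.07,"wx":0,"wy":0,"wz":0,"hand":0.8}
    - {"x":0,"y":0,"z":-0.105,"wx":0,"wy":0,"wz":0,"hand":0.6}
    - {"x":0,"y":0,"z":-0.115,"wx":0,"wy":0,"wz":0,"hand":0.5}
  grip_force: 20

```text
time: 25.7
tool_pos: [0.5252, -0.385, 0.1401]
tool_rot: [-3.139, 0.004, 2.985]
contact_force: [-0.1, 0.1, 0.2]
opening: 0.058
```

Run:
```python
from h import *
plan(0.646,0.201,0.135,93.4)
im=viewer.read_camera("top"); cv2.imwrite("pics/top1.png",cv2.resize(im[:,:,::-1],(800,600),interpolation=cv2.INTER_CUBIC))
print(monitor.observe()["qpos"])
```

```text
d [-0.0279  0.5977  0.0036] w [ 0.   0.3 77.6] yaw 171.0 t 25.7 F [-0.1  0.1  0.2] open 0.058
[-7.50116137e-01  6.41238117e-01  1.26998603e+00  1.02454450e-04
  1.22590476e+00 -2.16440796e+00]
```

View pics/top1.png

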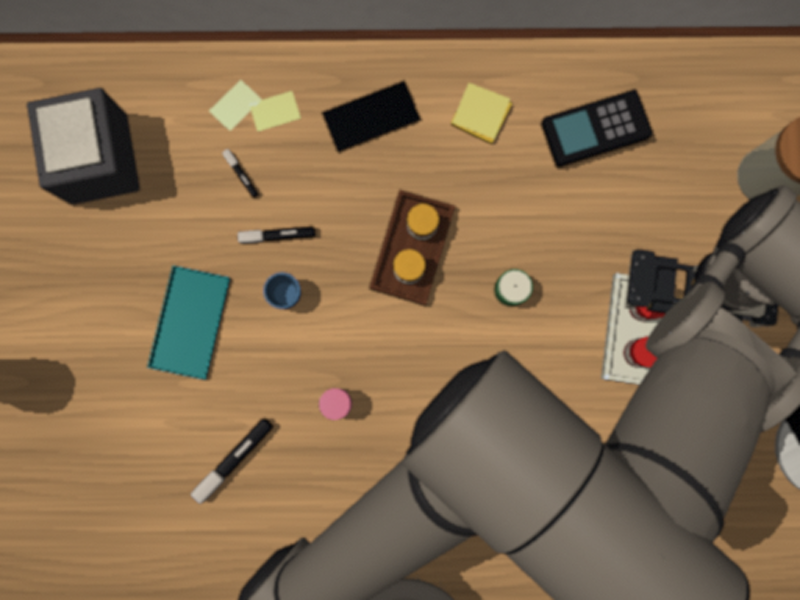

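Both honey lids, at (423,220) and (409,267), stand inside the wood tray. The cup, the candle and the pink jar are unmoved. Next is the middle marker.

>>> move_arm:
  deltas:
    - {"x":-0.001,"y":0.015,"z":0,"wx":0,"wy":0,"wz":2,"hand":0.45}
    - {"x":-0.003,"y":0.06,"z":0,"wx":0,"wy":0,"wz":9,"hand":0.45}
    - {"x":-0.006,"y":0.12,"z":0,"wx":0,"wy":0,"wz":18,"hand":0.45}
    - {"x":-0.009,"y":0.18,"z":0,"wx":0,"wy":0,"wz":27,"hand":0.45}
    - {"x":-0.012,"y":0.24,"z":0,"wx":0,"wy":0,"wz":36,"hand":0.45}
    - {"x":-0.015,"y":0.3,"z":0,"wx":0,"wy":0,"wz":45,"hand":0.45}
    - {"x":-0.018,"y":0.36,"z":0,"wx":0,"wy":0,"wz":54,"hand":0.45}
    - {"x":-0.021,"y":0.42,"z":0,"wx":0,"wy":0,"wz":63,"hand":0.45}
  grip_force: 20

```text
time: 26.75
tool_pos: [0.6099, 0.0295, 0.1355]
tool_rot: [-3.139, -0.001, 1.88]
contact_force: [0.3, -1.0, 0.3]
opening: 0.0411
```

Run:
```python
from h import *
plan(0.646,0.201,0.135,93.4)
```

```text
d [0.1524 0.0866 0.0004] w [-0.1 -0.  14.3] yaw 107.7 t 26.75 F [ 0.3 -1.   0.3] open 0.0411
```

>>> move_arm:
  deltas:
    - {"x":0.045,"y":0.025,"z":0,"wx":0,"wy":0,"wz":5,"hand":0.45}
    - {"x":0.09,"y":0.05,"z":0,"wx":0,"wy":0,"wz":10,"hand":0.45}
    - {"x":0.13,"y":0.074,"z":0,"wx":0,"wy":0,"wz":14,"hand":0.45}
    - {"x":0.1525,"y":0.0866,"z":0,"wx":0,"wy":0,"wz":14.4,"hand":0.45}
    - {"x":0.1525,"y":0.0866,"z":0,"wx":0,"wy":0,"wz":14.4,"hand":0.45}
    - {"x":0.1525,"y":0.0866,"z":0,"wx":0,"wy":0,"wz":14.4,"hand":0.45}
  grip_force: 20

```text
time: 27.5
tool_pos: [0.645, 0.1985, 0.1358]
tool_rot: [-3.139, 0.001, 1.634]
contact_force: [-0.5, -0.4, -0.3]
opening: 0.0415
```

Run:
```python
from h import *
P=viewer.camera_params("wrist"); im=viewer.read_camera("wrist")[:,:,::-1].copy(); cv2.imwrite("pics/w8.png",im)
plan(0.646,0.201,0.003,93.4)
C=P["camera_matrix"]
for y in (.14,.201,.263):
    X=P["R"]@np.array([.646,y,.018])+P["t"]; th=np.arctan2(np.hypot(X[0],X[1]),X[2]); print(C[:2,2]+C[0,0]*th*X[:2]/np.hypot(X[0],X[1]))
```

```text
d [0.0029 0.0011 0.1332] w [-0.1  0.   0.2] yaw 93.6 t 27.55 F [-0.1  0.   0.9] open 0.0414
[258.9313181  239.68450217]
[262.79945337 182.82476219]
[267.13278385 118.31006625]
```

View pics/w8.png

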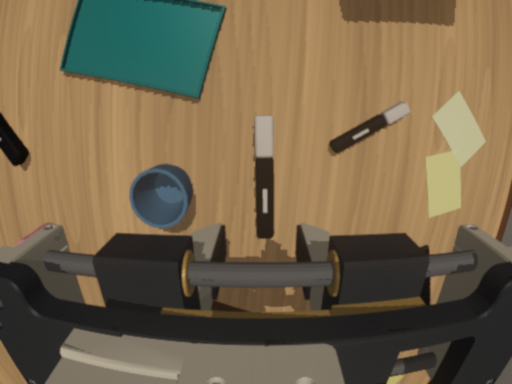

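The marker lies between (263,116), the cap end, and (265,237), with the other two markers clearly apart. I'll measure it from here, and the teal tray's corners at (63,71), (198,98), (225,7) too.

Run:
```python
from h import *
P=viewer.camera_params("wrist")
A=wray((263.5,116),.016,P);B=wray((265.5,237),.016,P); d=A-B
print(A,B,(A+B)/2,np.linalg.norm(d),np.degrees(np.arctan2(d[1],d[0])))
c=[wray(p,.01,P)[:2] for p in ((63,71),(198,98),(225,7))]; print(c,np.linalg.norm(c[0]-c[1]),np.linalg.norm(c[1]-c[2]))
plan(*((A+B)/2)[:2],.004,np.degrees(np.arctan2(d[1],d[0])))
```

```text
[0.64286678 0.2644847  0.016     ] [0.65290589 0.14201426 0.016     ] [0.64788633 0.20324948 0.016     ] 0.12288121703775223 94.68615675252822
[array([0.4195134 , 0.31356327]), array([0.57921842, 0.27885447]), array([0.5995696 , 0.37046177])] 0.16343314457536987 0.09384065826812542
d [0.005  0.0031 0.1322] w [-0.1  0.  -1.1] yaw 93.6 t 27.55 F [-0.1  0.   0.9] open 0.0414
```

>>> move_arm:
  deltas:
    - {"x":0.004,"y":0.0025,"z":0.03,"wx":0,"wy":0,"wz":-0.8,"hand":0.45}
    - {"x":0.004,"y":0.0025,"z":0.07,"wx":0,"wy":0,"wz":-0.8,"hand":0.45}
    - {"x":0.004,"y":0.0025,"z":0.105,"wx":0,"wy":0,"wz":-0.8,"hand":0.45}
    - {"x":0.004,"y":0.0025,"z":0.122,"wx":0,"wy":0,"wz":-0.8,"hand":0.45}
    - {"x":0.004,"y":0.0025,"z":0.128,"wx":0,"wy":0,"wz":-0.8,"hand":0.45}
    - {"x":0.004,"y":0.0025,"z":0.131,"wx":0,"wy":0,"wz":-0.8,"hand":0.45}
    - {"x":0.004,"y":0.0025,"z":0.131,"wx":0,"wy":0,"wz":-0.8,"hand":0.45}
  grip_force: 15

```text
time: 28.42
tool_pos: [0.6486, 0.2036, 0.0072]
tool_rot: [3.14, -0.0, 1.648]
contact_force: [-0.7, 0.2, -0.3]
opening: 0.0413
```

>>> move_arm:
  deltas:
    - {"x":0,"y":0,"z":0.002,"wx":0,"wy":0,"wz":0,"hand":0.45}
    - {"x":0,"y":0,"z":0.004,"wx":0,"wy":0,"wz":0,"hand":0.4}
    - {"x":0,"y":0,"z":0.004,"wx":0,"wy":0,"wz":0,"hand":0.1}
    - {"x":0,"y":0,"z":0.004,"wx":0,"wy":0,"wz":0,"hand":0.1}
    - {"x":0,"y":0,"z":0.004,"wx":0,"wy":0,"wz":0,"hand":0.1}
    - {"x":0,"y":0,"z":0.004,"wx":0,"wy":0,"wz":0,"hand":0.1}
    - {"x":0,"y":0,"z":0.004,"wx":0,"wy":0,"wz":0,"hand":0.1}
  grip_force: 15

```text
time: 29.3
tool_pos: [0.6479, 0.2035, 0.0021]
tool_rot: [3.141, -0.0, 1.648]
contact_force: [-0.6, -0.8, 0.2]
opening: 0.0181
```

>>> move_arm:
  deltas:
    - {"x":0,"y":0,"z":-0.008,"wx":0,"wy":0,"wz":0,"hand":0.1}
    - {"x":0,"y":0,"z":-0.03,"wx":0,"wy":0,"wz":0,"hand":0.1}
    - {"x":0,"y":0,"z":-0.06,"wx":0,"wy":0,"wz":0,"hand":0.1}
    - {"x":0,"y":0,"z":-0.085,"wx":0,"wy":0,"wz":0,"hand":0.1}
    - {"x":0,"y":0,"z":-0.097,"wx":0,"wy":0,"wz":0,"hand":0.1}
    - {"x":0,"y":0,"z":-0.1,"wx":0,"wy":0,"wz":0,"hand":0.1}
  grip_force: 15

```text
time: 30.05
tool_pos: [0.6481, 0.2035, 0.1027]
tool_rot: [3.141, -0.0, 1.648]
contact_force: [0.8, -0.5, -1.0]
opening: 0.0179
```

Run:
```python
from h import *
plan(0.507,0.340,0.102,168)
print(monitor.observe()["qpos"])
```

```text
d [ 0.147  -0.1301  0.0006] w [  0.1   0.  -73.6] yaw 94.4 t 30.05 F [ 0.8 -0.5 -1. ] open 0.0179
[1.91519403e-01 7.28648336e-01 1.20957850e+00 8.11554277e-05
 1.20225830e+00 1.14172344e-01]
```

>>> move_arm:
  deltas:
    - {"x":0.01,"y":-0.009,"z":0,"wx":0,"wy":0,"wz":-5,"hand":0.1}
    - {"x":0.032,"y":-0.028,"z":0,"wx":0,"wy":0,"wz":-15,"hand":0.1}
    - {"x":0.056,"y":-0.05,"z":0,"wx":0,"wy":0,"wz":-25,"hand":0.1}
    - {"x":0.08,"y":-0.071,"z":0,"wx":0,"wy":0,"wz":-35,"hand":0.1}
    - {"x":0.104,"y":-0.092,"z":0,"wx":0,"wy":0,"wz":-45,"hand":0.1}
    - {"x":0.126,"y":-0.112,"z":0,"wx":0,"wy":0,"wz":-55,"hand":0.1}
    - {"x":0.142,"y":-0.125,"z":0,"wx":0,"wy":0,"wz":-65,"hand":0.1}
    - {"x":0.147,"y":-0.13,"z":0,"wx":0,"wy":0,"wz":-72,"hand":0.1}
  grip_force: 15

```text
time: 31.05
tool_pos: [0.5052, 0.3407, 0.1008]
tool_rot: [-3.14, -0.002, 2.911]
contact_force: [-0.1, 0.1, -0.1]
opening: 0.0178
```

>>> move_arm:
  deltas:
    - {"x":0,"y":0,"z":0.005,"wx":0,"wy":0,"wz":-1.6,"hand":0.1}
    - {"x":0,"y":0,"z":0.01,"wx":0,"wy":0,"wz":-1.6,"hand":0.1}
    - {"x":0,"y":0,"z":0.01,"wx":0,"wy":0,"wz":-1.6,"hand":0.1}
  grip_force: 15

```text
time: 31.42
tool_pos: [0.5068, 0.3394, 0.091]
tool_rot: [-3.141, -0.001, 2.931]
contact_force: [-0.9, 0.3, -1.1]
opening: 0.0179
```

Run:
```python
from h import *
im=viewer.read_camera("wrist"); cv2.imwrite("pics/w9.png",im[:,:,::-1])
plan(0.507,0.340,0.0055,168)
```

```text
d [0.0001 0.0006 0.0859] w [-0.  -0.  -0.1] yaw 167.9 t 31.48 F [-0.7 -0.2  0. ] open 0.018
```

View pics/w9.png

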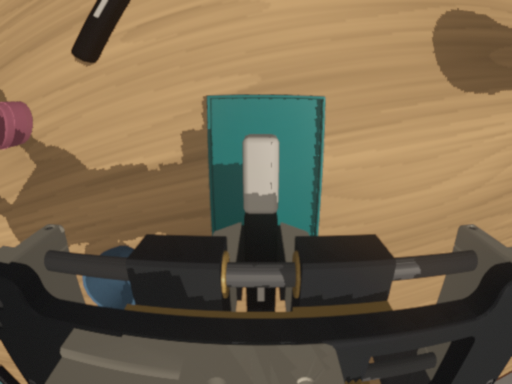

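The marker, cap at (262,170), is parallel to and nearly central in the tray (walls at 208 and 325). I'll lower it.

>>> move_arm:
  deltas:
    - {"x":0,"y":0.001,"z":0.015,"wx":0,"wy":0,"wz":0,"hand":0.1}
    - {"x":0,"y":0.001,"z":0.042,"wx":0,"wy":0,"wz":0,"hand":0.1}
    - {"x":0,"y":0.001,"z":0.064,"wx":0,"wy":0,"wz":0,"hand":0.1}
    - {"x":0,"y":0.001,"z":0.076,"wx":0,"wy":0,"wz":0,"hand":0.1}
    - {"x":0,"y":0.001,"z":0.081,"wx":0,"wy":0,"wz":0,"hand":0.1}
    - {"x":0,"y":0.001,"z":0.083,"wx":0,"wy":0,"wz":0,"hand":0.1}
    - {"x":0,"y":0.001,"z":0.084,"wx":0,"wy":0,"wz":0,"hand":0.1}
    - {"x":0,"y":0.001,"z":0.084,"wx":0,"wy":0,"wz":0,"hand":0.1}
  grip_force: 15

```text
time: 32.48
tool_pos: [0.5074, 0.3411, 0.0086]
tool_rot: [3.141, 0.001, 2.933]
contact_force: [0.6, -0.4, 0.2]
opening: 0.0177
```

>>> move_arm:
  deltas:
    - {"x":0,"y":0,"z":0.0015,"wx":0,"wy":0,"wz":0,"hand":0.1}
    - {"x":0,"y":0,"z":0.0028,"wx":0,"wy":0,"wz":0,"hand":0.1}
    - {"x":0,"y":0,"z":0.0035,"wx":0,"wy":0,"wz":0,"hand":0.1}
    - {"x":0,"y":0,"z":0.0035,"wx":0,"wy":0,"wz":0,"hand":0.1}
  grip_force: 15

```text
time: 32.98
tool_pos: [0.5071, 0.341, 0.005]
tool_rot: [3.141, 0.0, 2.933]
contact_force: [-1.7, -1.3, 4.4]
opening: 0.0177
```

Contact at 4.4 N and at the expected height. I'll release gently and lift well clear.

>>> move_arm:
  deltas:
    - {"x":0,"y":0,"z":0,"wx":0,"wy":0,"wz":0,"hand":0.25}
    - {"x":0,"y":0,"z":0,"wx":0,"wy":0,"wz":0,"hand":0.33}
    - {"x":0,"y":0,"z":0,"wx":0,"wy":0,"wz":0,"hand":0.35}
    - {"x":0,"y":0,"z":-0.01,"wx":0,"wy":0,"wz":0,"hand":0.35}
    - {"x":0,"y":0,"z":-0.04,"wx":0,"wy":0,"wz":0,"hand":0.4}
    - {"x":0,"y":0,"z":-0.08,"wx":0,"wy":0,"wz":0,"hand":0.5}
    - {"x":0,"y":0,"z":-0.13,"wx":0,"wy":0,"wz":0,"hand":0.5}
    - {"x":0,"y":0,"z":-0.15,"wx":0,"wy":0,"wz":0,"hand":0.5}
  grip_force: 15

```text
time: 33.98
tool_pos: [0.5083, 0.3417, 0.1588]
tool_rot: [3.138, 0.005, 2.933]
contact_force: [-0.9, 0.3, 0.0]
opening: 0.0462
```

>>> move_arm:
  deltas:
    - {"x":0.02,"y":0.02,"z":-0.01,"wx":0,"wy":0,"wz":0,"hand":0.5}
    - {"x":0.05,"y":0.05,"z":-0.02,"wx":0,"wy":0,"wz":0,"hand":0.5}
    - {"x":0.09,"y":0.09,"z":-0.04,"wx":0,"wy":0,"wz":0,"hand":0.5}
    - {"x":0.12,"y":0.12,"z":-0.05,"wx":0,"wy":0,"wz":0,"hand":0.5}
    - {"x":0.14,"y":0.14,"z":-0.06,"wx":0,"wy":0,"wz":0,"hand":0.5}
    - {"x":0.15,"y":0.15,"z":-0.06,"wx":0,"wy":0,"wz":0,"hand":0.5}
    - {"x":0.15,"y":0.15,"z":-0.06,"wx":0,"wy":0,"wz":0,"hand":0.5}
  grip_force: 15

```text
time: 34.85
tool_pos: [0.3911, 0.5189, 0.2143]
tool_rot: [-3.141, -0.0, 2.934]
contact_force: [0.0, 0.4, -0.5]
opening: 0.0458
```

Run:
```python
from h import *
im=viewer.read_camera("top"); cv2.imwrite("pics/top2.png",cv2.resize(im[:,:,::-1],(800,600),interpolation=cv2.INTER_CUBIC))
im=viewer.read_camera("scene"); cv2.imwrite("pics/scene2.png",cv2.resize(im[100:320,70:410,::-1],None,fx=2.3,fy=2.3,interpolation=cv2.INTER_CUBIC))
```

```text
(no output)
```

View pics/top2.png

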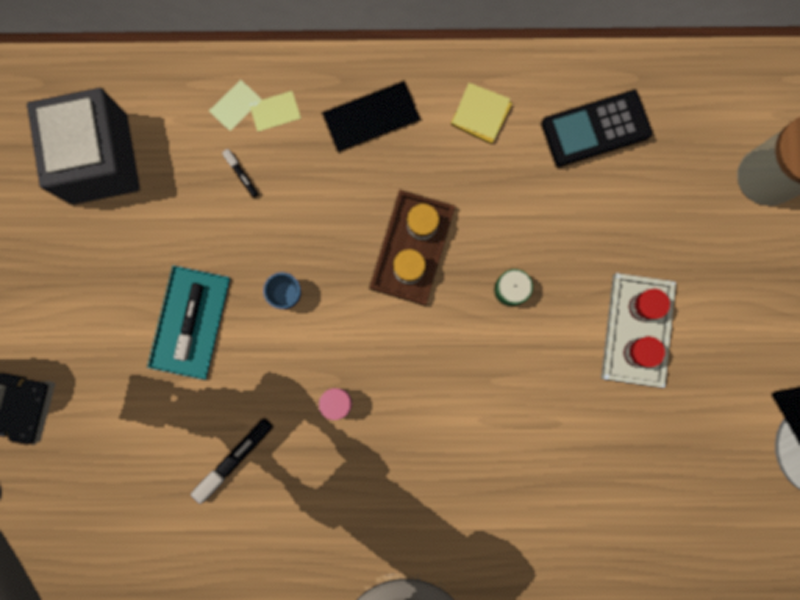

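View pics/scene2.png

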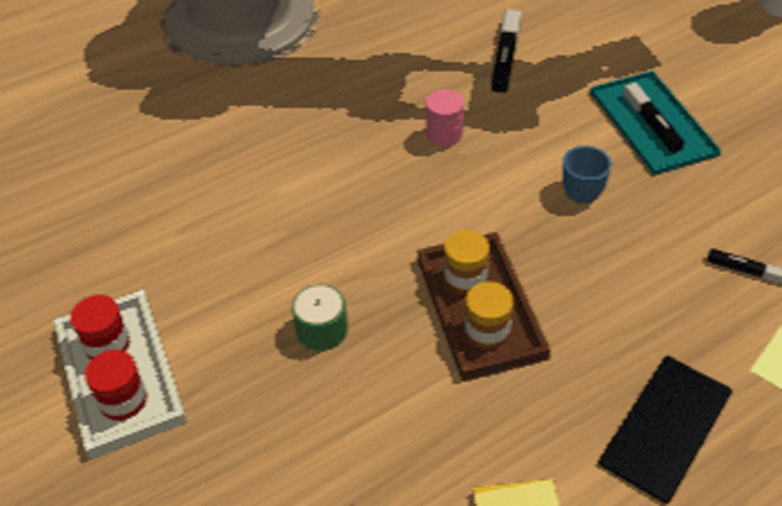

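The top view shows the honey lids inside the wood tray at (423,220) and (409,267), and the jam lids inside the white tray at (653,305) and (647,352). The marker lies lengthwise in the teal tray at (190,322). The cup, candle, pink jar and other markers haven't moved, and the scene view shows all four jars upright. I'm handing in.

```bash
python3 -c "
from cell import robot
print(robot.hand_in())"
```

```text
the job is handed in; nothing more can be done
None
```

The job is done and handed in after about 35 s of robot time, in the order asked. Both honey jars stand in the wood tray, both jam jars stand in the white tray, and the middle-sized marker lies flat and lengthwise in the teal tray.

- **Set-down:** Each item was lowered until it touched the tray floor, with 4–8 N of contact at about the expected height, before I released it.
- **Final views:** The last top and scene pictures show all four jars upright and the marker inside its tray. The cup, candle, pink jar and the other two markers are where they were, and the gripper is clear of everything.
- **Disagreements:** The top and wrist cameras differed by about 2 mm on jar positions and up to 4 mm on the teal tray's centre, well within the room available. One early move call was refused for missing keys and moved nothing. No check failed.

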